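# Open the fuse box hatch by its push-push latch

### The arm

A 6-joint arm with a two-finger parallel gripper is mounted at the origin on a cart in front of the work surface, level with it; the furniture and walls round the work are solid. World frame = base frame: x ahead of the robot, y to its left, z up, the work surface at z = 0. Lengths are in m, angles in degrees, forces in N, time in s.
With the tool pointing down it reaches from about 0.375 to 0.9 m from the base axis. Payload 3.1 kg.
Tool frame: the origin (TCP) lies on the centre line of the jaws, within the pads' length; the fingertips stand finger_overhang ahead of it and the grasp point (between the pads) lies 5 mm behind it (finger_overhang is the distance from the TCP to the fingertips, in m); z points along the fingers, y is the line along which they close (so a half turn about z gives the same grasp; the last joint's range is limited). The gripper opens to 87 mm and grips with 3 to 60 N. Pads are 19 mm wide; open, the fingers measure 117 mm over their backs; the gripper's body (75 mm by 190 mm) begins 51 mm behind the grasp point.
Start: joints at [53.371, 30.224, 82.088, -0, 67.689, -10.227], TCP at [0.278, 0.56, 0.205] pointing down, gripper open.
Joint ranges: [-176.69, 176.69], [-43.24, 126.21], [12.49, 139.97], [-82, 262], [0, 151.66], [-163.58, 163.58]. Speed limits (degrees/s): [159.86, 159.86, 180, 180, 180, 180].

### API

Orientations are given as a 3x3 rotation matrix whose columns are the frame's x, y, z axes.
In Python, from rig import read_state, capture, calibration, hand_in, finger_overhang gives the robot as it stands.
- The arm moves only by the tool send_rows, never from a script. Its argument "plan" is a list of rows, each a list of 5 numbers: the closure in counts, from 0 (fully open) to 255 (shut), then the shift along the tool's x, y, z in m, then the turn about the tool's z in rad. A call has 1 to 20 rows; each row shifts and turns the commanded pose from where the row before left it, along the tool's axes as they then stand; what a row does not reach is not made up. A row lasts 1/12 s, in which the tool goes at most 41.7 mm and 7.16 degrees, less where a joint would pass 70% of its speed; a pose out of reach is approached as far as the arm can. A call is refused whole if a number of a shift passes 0.0417 or a number of a turn 0.125, either way. A call with a gripper value outside its range is refused whole. The fingers move at their own pace and stop on an object; the grip force is fixed at half the most. Time passes only in rows, so rows that do not move let the fingers close. It gives the time, the measured TCP pose, the force, the opening and the grip force at its end, in the units of the state.
- read_state(): the state, without advancing time (a new reading comes with each control period).
- capture(name): name is "side" or "top"; returns (picture, depth): 384x512x3 uint8, blue, green, red; 384x512 float32, m along the optical axis (not along the pixel's ray), 0 where there is no reading.
- calibration(name): a dict with "fx", "fy", "cx", "cy" (pixels), "dist_coeffs" ([k1, k2, p1, p2, k3] as OpenCV has them; the pictures are not rectified), "xyz" and "rotation" of the camera in the world. Camera axes: x right, y down, z forward; pixel columns grow to the right and rows downward; lengths in m; the calibration is good to about 2 mm. A picture is of the moment at which its call begins. calibration takes no time and is no camera call.
- hand_in(): hands the job in; it is judged then, once.
The state is a dict: "time_s": time; "joint_positions": joint angles; "qvel": joint speeds; "tau": joint torques, N m; "position": TCP position; "tcp_rot": TCP orientation; "force": force on the tool from outside, world axes, zero at the start; "moment": the same for the moment, N m; "opening": opening from 0.0 (shut) to 1.0 (fully open); "grasp_force": force on a finger pad.
Only numpy, scipy, OpenCV 4.12 (cv2) and the standard library are available. Lean on these libraries where they do the work, as an engineer would, in place of code of your own. Each camera call takes 0.05 s, during which the arm holds its last target. There are 200 camera calls.

### The job

Open the narrow fuse box for inspection using only the fingertips or the outside of the fingers: press the front edge of its hatch down once so that the push-push latch lets go, take the finger away and let the hatch pop ajar by itself, then push its front edge up and back until the hatch stands fully open, and leave it so. Do not press the hatch shut again. Leave the wider battery box shut and the other things alone, and do not grip, lift or shove anything about.

Things in the scene. Friction and masses are not known exactly. Their poses are not given: they have to be found in the camera images.
- fuse_box: Narrow grey box, 120 mm deep (its x), 90 mm wide (its y), case top 60 mm above the bench; loose, about 1.6 kg, on rubber feet. Origin: centre of its underside; -x is its front, z up. On top a grey hatch, 92 mm in x by 78 mm in y, 6 mm thick, hinged at the back; shut, its upper face is 76 mm and its lower face 70 mm above the bench, its front edge at x = -52 mm.
- fuse_lid (a joint): Hinge of the fuse box's hatch, rad: 0 latched shut (0.01 of play), negative pressed in, positive open. Pressed beyond -0.045 (hard stop -0.085) the latch lets go, and when the finger leaves, a damped spring raises the hatch to about 0.7 and holds it ajar. From there it is free on a stiff hinge (0.04 N m), stays where left, and stops at 1.75, fully open. Pressing it fully down latches it again.
- fuse_press (a point): Press spot on the upper face of the fuse box's hatch, inside a thin moulded ring, mid-width, 12 mm from the front edge and 82 mm from the hinge axis; moves with the hatch. Pressing here takes 2 to 4 N over 7 mm down to the hard stop; the latch lets go at about 4 mm, and the hatch then rises in 1 to 2 s. Ajar, the front edge is about 60 mm higher than shut.
- fuse_hinge (a point): Middle of the hinge axis of the fuse box's hatch, 42 mm behind the box's centre and 73 mm above the bench; the axis runs along the box's y. When the hatch is open, a white striker plate (22 mm wide, 36 mm long) stands out of its underside at mid-width 17 mm from the free edge, and a white 8 mm plunger stands up from the box at x = +15, y = +22 mm, to 91 mm above the bench.
- fuse_pin (a joint): Follower pin inside the fuse box's latch, m along the box's y, out of reach: about 0 while latched, moves to the plus side as the press releases the latch, and goes beyond -0.005 only when the popped hatch is pressed shut again.
- battery_box: Wide grey box of the same make, depth and height, 140 mm wide (its y), with a 128 mm wide hatch on the same kind of latch. Origin: centre of its underside, front -x. To be left shut.
- battery_lid (a joint): Hinge of the battery box's hatch, rad, as for the fuse box: 0 latched shut.
- reel_mid (a point): Centre of a standing reel of solder wire, 56 mm across, 58 mm high; a bystander.
- tin_mid (a point): Centre of a small round tin, 41 mm across, 18 mm high; a bystander.
- driver: Screwdriver lying on the bench, 151 mm long along its x, 14 mm thick; origin at its underside; a bystander.
- cutters: Side cutters lying on the bench, 126 mm long along its x, 53 mm wide, 13 mm high; origin at its underside; a bystander.

How it is judged (in metres and radians):
On the way, in this order (a step that is already met when the one before it is completed fails the run):
1. the fuse box's hatch is pressed in past its latch point (value of joint fuse_lid below -0.045 rad), for 0.02 s.
2. the hatch has popped and stands ajar by itself, untouched (value of joint fuse_lid between 0.4 and 1 rad and contact force between each of the arm, the fingers and fuse_box below 0.1 N), for 0.2 s.
At the end, for the whole second after the job is handed in: The fuse box's hatch stands still at 1.5 rad or more (fully open is 1.75), the battery box's hatch is latched shut (within -0.03 to 0.05 rad), and both boxes stand flat within 30 mm of where they were (value of joint fuse_lid above 1.5 rad and velocity of joint fuse_lid between -0.05 and 0.05 rad/s and value of joint battery_lid between -0.03 and 0.05 rad and distance of each of fuse_box, battery_box from where it was at the start of the episode below 0.03 m and angle between fuse_box's own z axis and vertical below 0.05 rad); the robot touches nothing.
It fails at once if the fuse box's popped hatch is pressed shut into its latch again (value of joint fuse_pin below -0.005 m).
It fails at once if the battery box's hatch is pressed in or opened (value of joint battery_lid above 0.1 rad or value of joint battery_lid below -0.035 rad).
It fails at once if a box is lifted, tipped or shoved more than 30 mm (height (world z) of any of fuse_box, battery_box above 0.01 m or angle between fuse_box's own z axis and vertical above 0.12 rad or distance of any of fuse_box, battery_box from where it was at the start of the episode above 0.03 m).
It fails at once if a bystander (reel, tin, screwdriver, cutters) is moved more than 30 mm (distance of any of reel_mid, tin_mid, driver, cutters from where it was at the start of the episode above 0.03 m).
It also fails if it takes over 51 s, if anything falls off the work surface, if the arm or the gripper's body presses on something with over 40 N, if the wrist force passes 120 N, or if a joint passes its speed limit or range.

## Working session

There is one attempt and no reset: what is moved stays moved. The work goes in short steps, Python scripts to look and compute and a tool call to move; the robot and the scene stay as the last step left them, time stands still between calls to the robot, and variables do not carry over. Pictures are saved under pics/ and viewed, at most 10 in all, crops included, and the job is handed in when it is done.

Besides the shell and the picture viewer there is one more tool, called after "Call:" as name([rows], argument=value, ...), one row to a line, values as JSON. send_rows: Moves the arm, as the interface text tells. Its arguments: {"type":"object","properties":{"plan":{"type":"array","items":{"type":"array","items":{"type":"number"}}}},"required":["plan"]}

```bash
mkdir -p pics
cat > h.py <<'E'
import numpy as np, cv2
from rig import *
def snap(n,f):
    p,d=capture(n); cv2.imwrite(f'pics/{f}.png',p); np.save(f'pics/{f}.npy',d); return p,d
def cloud(n,d):
    c=calibration(n); K=np.array([[c['fx'],0,c['cx']],[0,c['fy'],c['cy']],[0,0,1]])
    u,v=np.meshgrid(np.arange(512.),np.arange(384.))
    q=cv2.undistortPoints(np.stack([u.ravel(),v.ravel()],1)[:,None],K,np.array(c['dist_coeffs']))[:,0]
    P=np.c_[q,np.ones(len(q))]*d.reshape(-1,1)
    return (P@np.array(c['rotation']).T+np.array(c['xyz'])).reshape(384,512,3)
E
python3 - <<'E'
from h import *
s=read_state(); print(s, finger_overhang)
for n in('top','side'):
    p,d=snap(n,n+'0'); print(calibration(n))
a=np.hstack([cv2.imread('pics/top0.png'),cv2.imread('pics/side0.png')])
cv2.imwrite('pics/both.png',np.vstack([cv2.imread('pics/top0.png')[:300],cv2.imread('pics/side0.png')[84:]]))
E
```

```text
{'time_s': 0.0, 'joint_positions': array([ 5.33705795e+01,  3.02788259e+01,  8.21558342e+01, -2.94702252e-03,
        6.76887102e+01, -1.02275587e+01]), 'qvel': array([ 0.01883632,  0.09470284, -0.09948836, -0.07074037,  0.06678599,
        0.00855357]), 'tau': array([-1.63237291e-04, -4.40046072e+01, -1.76591295e+01,  6.31880388e-02,
        5.83111192e-02, -1.55341304e-04]), 'position': array([0.27744175, 0.55919217, 0.20427624]), 'tcp_rot': array([[-8.95705808e-01,  4.44645423e-01, -1.24650089e-03],
       [ 4.44647043e-01,  8.95704149e-01, -1.75637019e-03],
       [ 3.35534058e-04, -2.12744392e-03, -9.99997681e-01]]), 'force': array([-0.29977291,  0.26165912, -0.63163814]), 'moment': array([ 0.03822816, -0.01040299,  0.04067128]), 'grasp_force': 0.0, 'opening': 1.0017826655310942} 0.014
{'fx': 374.87324155974494, 'fy': 374.87324155974494, 'cx': 256.24254415175795, 'cy': 190.27594986926277, 'dist_coeffs': array([-0.05777621,  0.        ,  0.        ,  0.        ,  0.        ]), 'xyz': array([0.46317312, 0.01347098, 1.12959405]), 'rotation': array([[ 0.00866138, -0.99820217,  0.05930768],
       [-0.99995047, -0.0089368 , -0.00438021],
       [ 0.00490235, -0.0592668 , -0.99823014]])}
{'fx': 384.0528397382887, 'fy': 384.0528397382887, 'cx': 256.83638321720196, 'cy': 197.61472209388805, 'dist_coeffs': array([0.03042861, 0.        , 0.        , 0.        , 0.        ]), 'xyz': array([ 0.26909918, -0.75221128,  0.53137199]), 'rotation': array([[ 0.95386697, -0.13495716,  0.2681872 ],
       [-0.29956758, -0.48711803,  0.82035071],
       [ 0.01992662, -0.86284563, -0.50507459]])}
```

View pics/top0.png

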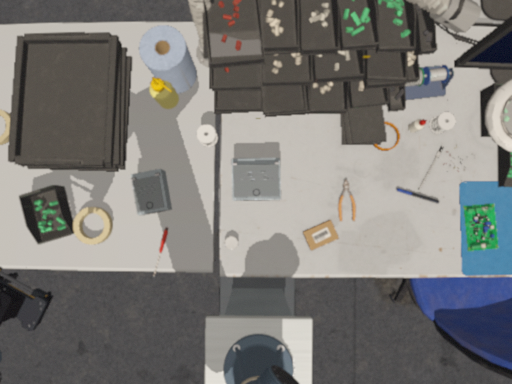

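View pics/side0.png

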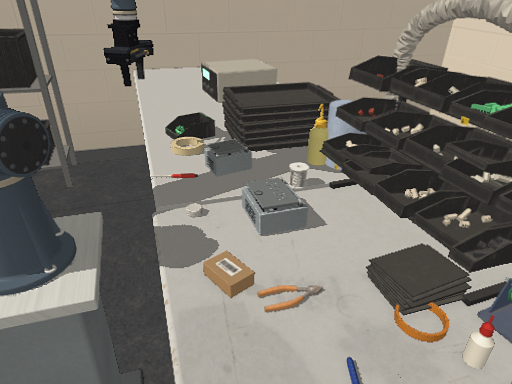

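The top view shows the narrow fuse box at about (152,192), the battery box at (257,172), the screwdriver at (161,250), the reel at (206,134) and the tin at (232,242). Next I measure the fuse box from depth.

Run:
```python
from h import *
p=cv2.imread('pics/top0.png'); d=np.load('pics/top0.npy'); C=cloud('top',d)
print('bench z',np.median(C[225:245,120:145,2]))
def fit(m,name):
    n,l,st,_=cv2.connectedComponentsWithStats(m.astype(np.uint8)); k=1+np.argmax(st[1:,4]); q=C[l==k]
    r=cv2.minAreaRect(q[:,:2].astype(np.float32)); print(name,len(q),'z',np.median(q[:,2]),r,'mean',q[:,:2].mean(0))
    print(cv2.boxPoints(r))
for name,(a,b,c,e) in {'fuse':(155,225,120,182),'batt':(130,215,222,295)}.items():
    w=np.zeros((384,512),bool); w[a:b,c:e]=1
    fit(w&(C[...,2]>.066)&(C[...,2]<.09),name+' hatch'); fit(w&(C[...,2]>.045)&(C[...,2]<.09),name+' all')
np.set_printoptions(linewidth=200)
print((C[165:220:3,128:178:3,2]*1000).astype(int))
cv2.imwrite('pics/crop.png',cv2.resize(p[155:285,110:245],None,fx=4.4,fy=4.4,interpolation=cv2.INTER_CUBIC))
D=np.load('pics/side0.npy'); S=cloud('side',D)
for (u,v) in [(228,155),(277,190)]: print(S[v,u])
```

```text
bench z -0.0010379278201966269
fuse hatch 909 z 0.07528301306996399 ((0.5181707739830017, 0.31698790192604065), (0.09928934276103973, 0.08191322535276413), 11.103998184204102) mean [0.51543547 0.31594216]
[[0.46156764 0.34761667]
 [0.47734332 0.26723695]
 [0.5747739  0.28635913]
 [0.5589982  0.36673886]]
fuse all 1338 z 0.07403505106013575 ((0.5204020142555237, 0.3182346522808075), (0.12083493173122406, 0.09236466139554977), 10.915905952453613) mean [0.51947336 0.31270166]
[[0.4523323  0.35214022]
 [0.46982315 0.2614468 ]
 [0.5884718  0.2843291 ]
 [0.5709809  0.3750225 ]]
batt hatch 1489 z 0.07548835010058785 ((0.5583961606025696, 0.008848890662193298), (0.10032394528388977, 0.1307699829339981), 1.8166941404342651) mean [0.55507871 0.00917219]
[[ 0.5061866   0.07261078]
 [ 0.5103322  -0.05809347]
 [ 0.6106057  -0.054913  ]
 [ 0.6064601   0.07579125]]
batt all 2037 z 0.07458966472165351 ((0.5599221587181091, 0.009563829749822617), (0.12112389504909515, 0.13843880593776703), 0.6614336967468262) mean [0.55907806 0.00975175]
[[ 0.4985652   0.0780795 ]
 [ 0.5001633  -0.06035009]
 [ 0.6212
[... 1088 characters left out ...]
-2    0    0]
 [   0   -2    0   73   76   76   76   72   72   73   73   75   54   47    6    0    0]
 [  -1    0   -2   76   75   78   78   74   74   77   75   70   58   53   13   -1   -2]
 [  -1   -3   -4   75   74   79   72   74   73   76   73   77   61   57   18   -3   -2]
 [  -2   -4    2   74   77   76   71   58   60   60   58   57   56   22   -1   -1   -2]
 [  -2   -1    0   61   57   61   59   47   21   -2   -1   -1   -3   -1    0   -3   -2]
 [   0   -5   -2   -3    1   -1    0    0   -4   -2   -3    0   -2   -4    2   -4   -2]
 [  -2   -1   -1   -2    1   -2    0   -1   -2   -2   -5   -1    0   -3   -1    0    0]]
[0.51228723 0.27865946 0.05909323]
[0.57103487 0.01385754 0.07327988]
```

View pics/crop.png

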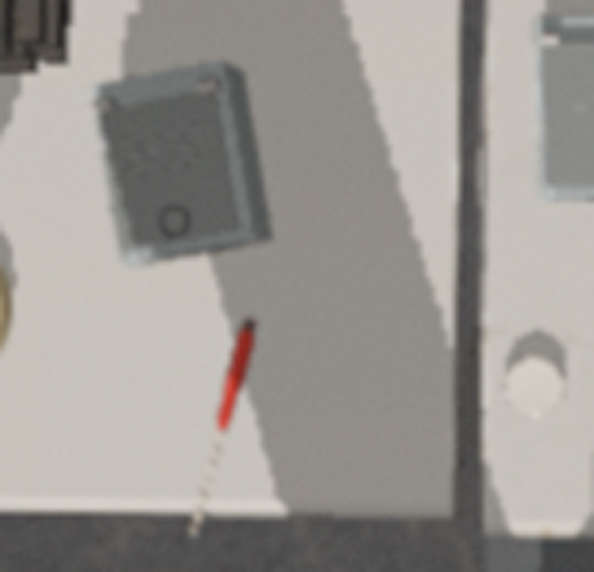

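```bash
cat >> h.py <<'E'
YAW=np.deg2rad(11.0)
def todo(target):  # remaining shift in box axes (x back, y left) and yaw error
    s=read_state(); R=np.array([[np.cos(YAW),-np.sin(YAW)],[np.sin(YAW),np.cos(YAW)]])
    e=R.T@(np.array(target)-s['position'][:2]); y=s['tcp_rot'][:,1]
    print('t',s['time_s'],'pos',s['position'].round(4),'boxdx(tool y)',e[0].round(4),'boxdy(tool x)',e[1].round(4),'turn about tool z',round(float(np.arctan2(y[1],y[0])-YAW),4),'F',s['force'].round(2))
def ray(n,u,v,z):
    c=calibration(n); K=np.array([[c['fx'],0,c['cx']],[0,c['fy'],c['cy']],[0,0,1]])
    q=cv2.undistortPoints(np.array([[[u,v]]],float),K,np.array(c['dist_coeffs']))[0,0]
    r=np.array(c['rotation'])@[q[0],q[1],1]; o=np.array(c['xyz']); return o+r*(z-o[2])/r[2]
E
python3 - <<'E'
from h import *
pr=ray('top',149.5,205.2,.076); print('ring',pr)
c=np.array([.5203,.318]); b=np.array([np.cos(YAW),np.sin(YAW)]); print('from box',c-.04*b)
todo(pr[:2])
E
```

```text
ring [0.48094067 0.30932892 0.076     ]
from box [0.48103491 0.31036764]
t 0.1 pos [0.2775 0.5593 0.2044] boxdx(tool y) 0.152 boxdy(tool x) -0.2842 turn about tool z 0.918 F [-0.28 -0.23 -0.22]
```

Call:
send_rows([
  [255,0,0,0,0.115],
  [255,0,0,0,0.115],
  [255,0,0,0,0.115],
  [255,0,0,0,0.115],
  [255,0,0,0,0.115],
  [255,0,0,0,0.115],
  [255,0,0,0,0.115],
  [255,0,0,0,0.115],
  [255,0,0,0,0],
])

```text
time_s: 0.85
position: [0.2777, 0.5595, 0.2047]
tcp_rot: [[-0.187, 0.982, -0.001], [0.982, 0.187, -0.001], [-0.001, -0.001, -1.0]]
force: [0.1, -0.5, 1.0]
opening: 0.4
grasp_force: 0.0
```

Run:
```python
from h import *
todo([.481,.3105])
```

```text
t 0.85 pos [0.2777 0.5595 0.2047] boxdx(tool y) 0.1521 boxdy(tool x) -0.2832 turn about tool z -0.0039 F [ 0.15 -0.54  0.96]
```

Call:
send_rows([
  [255,-0.0237,0.0124,0,0],
  [255,-0.0237,0.0124,0,0],
  [255,-0.0237,0.0124,0,0],
  [255,-0.0237,0.0124,0,0],
  [255,-0.0237,0.0124,0,0],
  [255,-0.0237,0.0124,0,0],
  [255,-0.0237,0.0124,0,0],
  [255,-0.0237,0.0124,0,0],
  [255,-0.0237,0.0124,0,0],
  [255,-0.0237,0.0124,0,0],
  [255,-0.0237,0.0124,0,0],
  [255,-0.0237,0.0124,0,0],
  [255,0,0,0.03,0],
  [255,0,0,0.03,0],
  [255,0,0,0.03,0],
  [255,0,0,0,0],
  [255,0,0,0,0],
  [255,0,0,0,0],
])

```text
time_s: 2.35
position: [0.4785, 0.3091, 0.1163]
tcp_rot: [[-0.19, 0.982, 0.002], [0.982, 0.19, 0.001], [0.0, 0.002, -1.0]]
force: [-0.3, 0.2, 0.7]
opening: 0.007
grasp_force: 0.0
```

Run:
```python
from h import *
todo([.481,.310])
p,d=snap('side','s1'); C=cloud('side',d)
cv2.imwrite('pics/s1c.png',cv2.resize(p[60:210,140:320],None,fx=4,fy=4,interpolation=cv2.INTER_CUBIC))
```

```text
t 2.35 pos [0.4785 0.3091 0.1163] boxdx(tool y) 0.0026 boxdy(tool x) 0.0004 turn about tool z -0.0005 F [-0.33  0.2   0.73]
```

View pics/s1c.png

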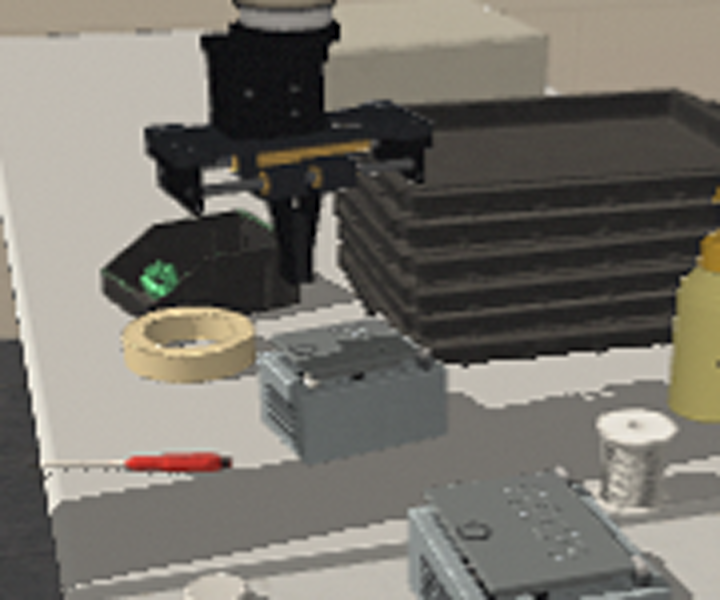

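The closed fingertips (crop about (297,283)) hang above the ring at (300,345), with the box undisturbed. Now I lower to the hatch.

Call:
send_rows([
  [255,0,0.001,0.012,0],
  [255,0,0,0.01,0],
  [255,0,0,0.004,0],
  [255,0,0,0.002,0],
  [255,0,0,0,0],
])

```text
time_s: 2.82
position: [0.4786, 0.3089, 0.0873]
tcp_rot: [[-0.189, 0.982, -0.0], [0.982, 0.189, -0.0], [-0.0, -0.0, -1.0]]
force: [-0.1, 0.4, 0.6]
opening: 0.006
grasp_force: 0.0
```

Call:
send_rows([
  [255,0,0,0.001,0],
  [255,0,0,0.001,0],
  [255,0,0,0,0],
])

```text
time_s: 3.07
position: [0.4788, 0.3089, 0.0854]
tcp_rot: [[-0.189, 0.982, 0.0], [0.982, 0.189, 0.0], [0.0, 0.0, -1.0]]
force: [1.2, 0.0, -0.7]
opening: 0.004
grasp_force: 0.0
```

Call:
send_rows([
  [255,0,0,0.001,0],
  [255,0,0,0,0],
])

```text
time_s: 3.23
position: [0.4787, 0.3088, 0.0843]
tcp_rot: [[-0.189, 0.982, 0.0], [0.982, 0.189, 0.0], [0.0, 0.0, -1.0]]
force: [-0.3, 0.9, -0.3]
opening: 0.007
grasp_force: 0.0
```

Call:
send_rows([
  [255,0,0,0.001,0],
  [255,0,0,0,0],
])

```text
time_s: 3.4
position: [0.4786, 0.3088, 0.0831]
tcp_rot: [[-0.189, 0.982, -0.0], [0.982, 0.189, -0.0], [-0.0, -0.0, -1.0]]
force: [1.1, 0.0, -0.2]
opening: 0.008
grasp_force: 0.0
```

Run:
```python
from h import *
F=[]
p,d=snap('side','s2'); 
for i in range(10): capture('side'); F.append(read_state()['force'])
print(np.mean(F,0),np.std(F,0))
cv2.imwrite('pics/s2c.png',cv2.resize(p[90:180,170:270],None,fx=6,fy=6,interpolation=cv2.INTER_CUBIC))
```

```text
[ 0.31223321  0.34680814 -0.03565031] [0.38366671 0.49613941 0.34919345]
```

View pics/s2c.png

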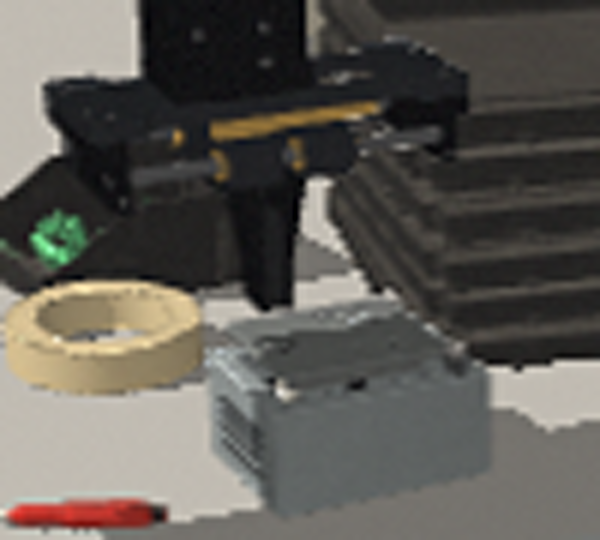

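Run:
```python
from h import *
c=calibration('side'); R=np.array(c['rotation']);o=np.array(c['xyz'])
K=np.array([[c['fx'],0,c['cx']],[0,c['fy'],c['cy']],[0,0,1]])
def proj(P): return cv2.projectPoints(np.array([P],float),cv2.Rodrigues(R.T)[0],-R.T@o,K,np.array(c['dist_coeffs']))[0][0,0].round(1)
for P in [(.481,.3095,.076),(.4787,.309,.0692),(.4787,.309,.0832),(.4787,.309,.09),(.4787,.309,.11)]: print(P,proj(P))
d=np.load('pics/s2.npy'); C=cloud('side',d)
for v in range(125,152,2): print(v,C[v,[212,215,218]].round(3).tolist())
print(finger_overhang)
```

```text
(0.481, 0.3095, 0.076) [215.3 146.9]
(0.4787, 0.309, 0.0692) [214.7 149.1]
(0.4787, 0.309, 0.0832) [214.5 144.8]
(0.4787, 0.309, 0.09) [214.4 142.6]
(0.4787, 0.309, 0.11) [214.2 136.3]
125 [[0.471, 0.297, 0.15], [0.481, 0.301, 0.147], [0.489, 0.299, 0.148]]
127 [[0.47, 0.295, 0.145], [0.48, 0.301, 0.142], [0.489, 0.298, 0.142]]
129 [[0.471, 0.298, 0.137], [0.48, 0.299, 0.136], [0.489, 0.299, 0.135]]
131 [[0.471, 0.3, 0.131], [0.48, 0.302, 0.129], [0.489, 0.3, 0.129]]
133 [[0.47, 0.298, 0.125], [0.48, 0.301, 0.123], [0.489, 0.301, 0.122]]
135 [[0.47, 0.299, 0.119], [0.479, 0.297, 0.119], [0.488, 0.298, 0.117]]
137 [[0.47, 0.297, 0.113], [0.479, 0.297, 0.113], [0.488, 0.301, 0.11]]
139 [[0.47, 0.297, 0.107], [0.479, 0.3, 0.105], [0.488, 0.301, 0.104]]
141 [[0.517, 0.545, -0.001], [0.479, 0.3, 0.099], [0.539, 0.544, -0.003]]
143 [[0.478, 0.347, 0.074], [0.487, 0.34, 0.076], [0.495, 0.337, 0.076]]
145 [[0.475, 0.328, 0.075], [0.483, 0.325, 0.076], [0.493, 0.327, 0.074]]
147 [[0.471, 0.311, 0.076], [0.48, 0.308, 0.076], [0.489, 0.309, 0.075]]
149 [[0.47, 0.307, 0.071], [0.477, 0.297, 0.074], [0.486, 0.294, 0.075]]
151 [[0.478, 0.35, 0.046], [0.474, 0.282, 0.075], [0.482, 0.279, 0.075]]
0.014
```

Depth shows the closed fingertips at z ≈ 0.097 with TCP 0.083. They sit about 14 mm behind the TCP when shut, so there is still about 20 mm to go.

Call:
send_rows([
  [255,0,0,0.008,0],
  [255,0,0,0.006,0],
  [255,0,0,0.002,0],
  [255,0,0,0,0],
])

```text
time_s: 4.28
position: [0.4778, 0.3085, 0.0661]
tcp_rot: [[-0.189, 0.982, -0.002], [0.982, 0.189, -0.001], [-0.0, -0.002, -1.0]]
force: [0.5, 0.0, 0.0]
opening: 0.003
grasp_force: 0.0
```

Call:
send_rows([
  [255,0,0,0.001,0],
  [255,0,0,0.001,0],
  [255,0,0,0,0],
])

```text
time_s: 4.53
position: [0.4787, 0.3088, 0.0652]
tcp_rot: [[-0.189, 0.982, -0.0], [0.982, 0.189, 0.0], [0.0, -0.0, -1.0]]
force: [0.3, 0.7, 0.3]
opening: 0.003
grasp_force: 0.0
```

Call:
send_rows([
  [255,0,0,0.001,0],
  [255,0,0,0.001,0],
  [255,0,0,0,0],
])

```text
time_s: 4.78
position: [0.4786, 0.3088, 0.0632]
tcp_rot: [[-0.189, 0.982, -0.0], [0.982, 0.189, -0.0], [-0.0, -0.0, -1.0]]
force: [-0.5, 0.3, 0.3]
opening: 0.009
grasp_force: 0.0
```

Call:
send_rows([
  [255,0,0,0.001,0],
  [255,0,0,0.001,0],
  [255,0,0,0,0],
])

```text
time_s: 5.03
position: [0.4786, 0.3087, 0.0611]
tcp_rot: [[-0.189, 0.982, -0.0], [0.982, 0.189, -0.0], [-0.0, -0.0, -1.0]]
force: [0.7, -0.7, -0.4]
opening: 0.007
grasp_force: 0.0
```

Call:
send_rows([
  [255,0,0,0.001,0],
  [255,0,0,0.001,0],
  [255,0,0,0,0],
])

```text
time_s: 5.28
position: [0.4788, 0.3089, 0.0593]
tcp_rot: [[-0.189, 0.982, 0.0], [0.982, 0.189, 0.0], [0.0, 0.0, -1.0]]
force: [-0.4, 0.2, 1.2]
opening: 0.004
grasp_force: 0.6
```

Call:
send_rows([
  [255,0,0,0.001,0],
  [255,0,0,0,0],
])

```text
time_s: 5.45
position: [0.4787, 0.3089, 0.0584]
tcp_rot: [[-0.189, 0.982, 0.0], [0.982, 0.189, 0.0], [0.0, 0.0, -1.0]]
force: [-0.6, -0.5, 2.6]
opening: 0.004
grasp_force: 1.0
```

Run:
```python
from h import *
F=[]
for i in range(6): capture('side'); F.append(read_state()['force'])
print(np.mean(F,0),np.std(F,0))
p,d=snap('side','s3'); C=cloud('side',d)
for v in range(137,154,2): print(v,C[v,[208,212,215,218,222]].round(3).tolist())
```

```text
[-0.53885983  0.09110763  2.81222064] [0.49814911 0.35433528 0.45971189]
137 [[0.511, 0.59, -0.002], [0.469, 0.295, 0.114], [0.479, 0.297, 0.112], [0.489, 0.302, 0.11], [0.562, 0.583, -0.004]]
139 [[0.505, 0.561, 0.002], [0.469, 0.295, 0.108], [0.48, 0.306, 0.103], [0.488, 0.3, 0.104], [0.557, 0.557, -0.002]]
141 [[0.503, 0.554, -0.003], [0.469, 0.297, 0.101], [0.478, 0.298, 0.1], [0.488, 0.302, 0.097], [0.512, 0.355, 0.074]]
143 [[0.498, 0.526, 0.001], [0.47, 0.302, 0.092], [0.479, 0.3, 0.093], [0.488, 0.304, 0.09], [0.508, 0.338, 0.074]]
145 [[0.464, 0.337, 0.073], [0.469, 0.3, 0.087], [0.478, 0.296, 0.088], [0.487, 0.298, 0.086], [0.504, 0.323, 0.074]]
147 [[0.493, 0.5, -0.004], [0.469, 0.3, 0.081], [0.477, 0.297, 0.081], [0.487, 0.3, 0.079], [0.501, 0.309, 0.074]]
149 [[0.464, 0.339, 0.059], [0.47, 0.305, 0.072], [0.478, 0.299, 0.074], [0.486, 0.295, 0.074], [0.498, 0.294, 0.074]]
151 [[0.461, 0.324, 0.059], [0.479, 0.353, 0.044], [0.475, 0.286, 0.073], [0.484, 0.285, 0.073], [0.495, 0.283, 0.072]]
153 [[0.459, 0.317, 0.055], [0.47, 0.309, 0.057], [0.482, 0.324, 0.05], [0.481, 0.274, 0.071], [0.493, 0.274, 0.07]]
```

Call:
send_rows([
  [255,0,0,0.001,0],
  [255,0,0,0.001,0],
  [255,0,0,0,0],
])

```text
time_s: 6.05
position: [0.4787, 0.3088, 0.0561]
tcp_rot: [[-0.189, 0.982, -0.0], [0.982, 0.189, -0.0], [-0.0, -0.0, -1.0]]
force: [0.2, -0.6, 2.0]
opening: 0.005
grasp_force: 1.2
```

Call:
send_rows([
  [255,0,0,0.001,0],
  [255,0,0,0,0],
])

```text
time_s: 6.22
position: [0.4787, 0.3088, 0.0551]
tcp_rot: [[-0.189, 0.982, 0.0], [0.982, 0.189, -0.0], [-0.0, -0.0, -1.0]]
force: [-0.2, -0.1, 2.3]
opening: 0.005
grasp_force: 1.2
```

Call:
send_rows([
  [255,0,0,0.001,0],
  [255,0,0,0,0],
])

```text
time_s: 6.38
position: [0.4787, 0.3088, 0.0541]
tcp_rot: [[-0.189, 0.982, 0.0], [0.982, 0.189, -0.0], [-0.0, 0.0, -1.0]]
force: [-1.1, -0.3, 2.3]
opening: 0.006
grasp_force: 1.2
```

Call:
send_rows([
  [255,0,0,0.001,0],
  [255,0,0,0,0],
])

```text
time_s: 6.55
position: [0.4787, 0.3088, 0.0531]
tcp_rot: [[-0.189, 0.982, 0.0], [0.982, 0.189, 0.0], [-0.0, 0.0, -1.0]]
force: [-0.6, -0.6, 2.5]
opening: 0.0
grasp_force: 1.3
```

Call:
send_rows([
  [255,0,-0.01,-0.04,0],
  [255,0,-0.02,-0.04,0],
  [255,0,-0.02,-0.04,0],
  [255,-0.013,-0.01,-0.02,0],
  [255,-0.013,0,0,0],
  [255,0,0,0,0],
  [255,0,0,0,0],
  [255,0,0,0,0],
  [255,0,0,0,0],
  [255,0,0,0,0],
  [255,0,0,0,0],
  [255,0,0,0,0],
  [255,0,0,0,0],
  [255,0,0,0,0],
  [255,0,0,0,0],
  [255,0,0,0,0],
  [255,0,0,0,0],
  [255,0,0,0,0],
  [255,0,0,0,0],
  [255,0,0,0,0],
])

```text
time_s: 8.22
position: [0.4274, 0.2725, 0.1878]
tcp_rot: [[-0.189, 0.982, 0.0], [0.982, 0.189, 0.0], [0.0, 0.0, -1.0]]
force: [-0.6, -0.1, -0.5]
opening: 0.004
grasp_force: 0.0
```

Call:
send_rows([
  [255,0,0,0,0],
  [255,0,0,0,0],
  [255,0,0,0,0],
  [255,0,0,0,0],
  [255,0,0,0,0],
  [255,0,0,0,0],
  [255,0,0,0,0],
  [255,0,0,0,0],
  [255,0,0,0,0],
  [255,0,0,0,0],
  [255,0,0,0,0],
  [255,0,0,0,0],
])

```text
time_s: 9.22
position: [0.4274, 0.2725, 0.1878]
tcp_rot: [[-0.189, 0.982, 0.0], [0.982, 0.189, -0.0], [-0.0, 0.0, -1.0]]
force: [-0.0, -0.1, -0.6]
opening: 0.004
grasp_force: 0.0
```

Run:
```python
from h import *
p,d=snap('side','s4')
cv2.imwrite('pics/s4c.png',cv2.resize(p[70:180,160:270],None,fx=5,fy=5,interpolation=cv2.INTER_CUBIC))
todo([.481,.3095])
```

```text
t 9.2667 pos [0.4273 0.2725 0.1878] boxdx(tool y) 0.0597 boxdy(tool x) 0.0261 turn about tool z -0.002 F [-0.13 -0.52  0.76]
```

View pics/s4c.png

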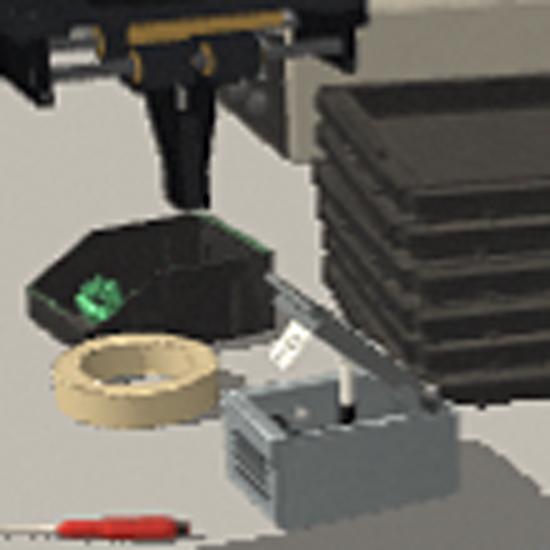

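The hatch stands ajar in the crop, with its edge at (270,280). The white striker is at (290,345) and the plunger at (347,395), and the finger hangs clear in front. I lower it and push back on the −y side of the striker.

Call:
send_rows([
  [255,0,0,0.022,0],
  [255,0,0,0.022,0],
  [255,0,0,0.022,0],
  [255,0,0,0.021,0],
  [255,0,0.01,0,0],
  [255,0,0.01,0,0],
  [255,0,0.01,0,0],
  [255,0,0.01,0,0],
  [255,0,0.005,0,0],
  [255,0,0.005,0,0],
  [255,0,0,0,0],
])

```text
time_s: 10.18
position: [0.4784, 0.2823, 0.1016]
tcp_rot: [[-0.188, 0.982, 0.003], [0.982, 0.188, 0.001], [0.0, 0.003, -1.0]]
force: [-0.3, 0.5, 0.5]
opening: 0.003
grasp_force: 0.0
```

Call:
send_rows([
  [255,0,0.005,-0.001,0],
  [255,0,0.005,-0.001,0],
  [255,0,0.005,-0.002,0],
  [255,0,0.005,-0.002,0],
  [255,0,0.005,-0.002,0],
  [255,0,0.005,-0.002,0],
])

```text
time_s: 10.68
position: [0.5009, 0.2865, 0.1107]
tcp_rot: [[-0.189, 0.982, -0.011], [0.982, 0.189, -0.003], [-0.001, -0.011, -1.0]]
force: [-7.8, -1.9, 7.4]
opening: 0.005
grasp_force: 4.3
```

Run:
```python
from h import *
p,d=snap('side','s5')
cv2.imwrite('pics/s5c.png',cv2.resize(p[70:180,160:270],None,fx=5,fy=5,interpolation=cv2.INTER_CUBIC))
todo([.481,.3095])
```

```text
t 10.7333 pos [0.5038 0.2872 0.1113] boxdx(tool y) -0.0182 boxdy(tool x) 0.0262 turn about tool z -0.0017 F [-2.56 -0.17  2.55]
```

View pics/s5c.png

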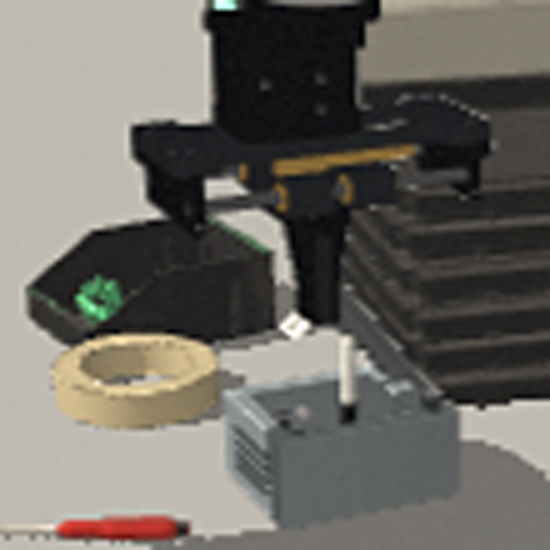

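The hatch follows the finger, with its edge at crop (342,290), the tip at (320,325) and the striker beside it. I continue up and back.

Call:
send_rows([
  [255,0,0.005,-0.003,0],
  [255,0,0.005,-0.003,0],
  [255,0,0.005,-0.002,0],
  [255,0,0.005,-0.002,0],
  [255,0,0.005,-0.001,0],
  [255,0,0.005,-0.001,0],
  [255,0,0,0,0],
])

```text
time_s: 11.32
position: [0.5376, 0.2936, 0.1231]
tcp_rot: [[-0.188, 0.982, 0.003], [0.982, 0.188, 0.001], [0.0, 0.003, -1.0]]
force: [1.3, -0.5, 0.9]
opening: 0.005
grasp_force: 0.0
```

Call:
send_rows([
  [255,0,0.004,0,0],
  [255,0,0.004,0,0],
  [255,0,0.004,0,0],
  [255,0,0.004,0,0],
  [255,0,0,0,0],
  [255,0,0,0,0],
])

```text
time_s: 11.82
position: [0.5516, 0.2963, 0.1227]
tcp_rot: [[-0.189, 0.982, 0.001], [0.982, 0.189, 0.0], [0.0, 0.001, -1.0]]
force: [0.5, 0.5, 0.2]
opening: 0.01
grasp_force: 0.0
```

Run:
```python
from h import *
p,d=snap('side','s6')
cv2.imwrite('pics/s6c.png',cv2.resize(p[70:180,160:270],None,fx=5,fy=5,interpolation=cv2.INTER_CUBIC))
todo([.481,.3095])
```

```text
t 11.8667 pos [0.5513 0.2963 0.1227] boxdx(tool y) -0.0664 boxdy(tool x) 0.0264 turn about tool z -0.002 F [ 0.18 -0.55  0.05]
```

View pics/s6c.png

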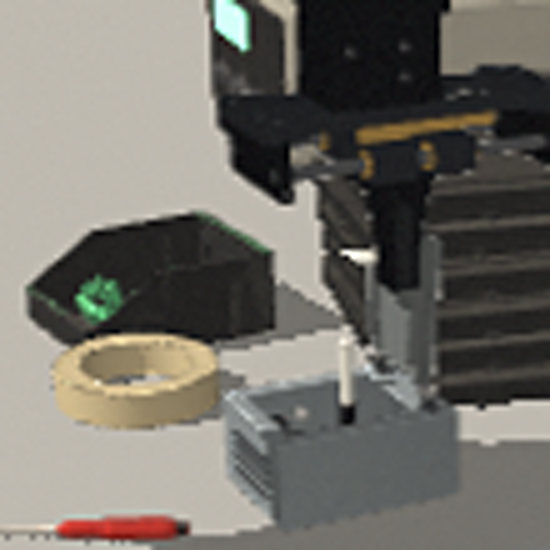

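The hatch is now about upright, with the finger against its underside at (400,280). A little more will bring it to fully open.

Call:
send_rows([
  [255,0,0.003,0,0],
  [255,0,0.003,0,0],
  [255,0,0.002,0,0],
  [255,0,0,0,0],
  [255,0,0,0,0],
])

```text
time_s: 12.28
position: [0.5593, 0.2978, 0.1228]
tcp_rot: [[-0.189, 0.982, 0.0], [0.982, 0.189, 0.0], [-0.0, 0.001, -1.0]]
force: [-0.0, 0.2, 0.3]
opening: 0.005
grasp_force: 0.0
```

Call:
send_rows([
  [255,0,0.002,0,0],
  [255,0,0.001,0,0],
  [255,0,0,0,0],
])

```text
time_s: 12.53
position: [0.5606, 0.2981, 0.1225]
tcp_rot: [[-0.189, 0.982, -0.003], [0.982, 0.189, -0.001], [-0.0, -0.003, -1.0]]
force: [-2.4, -0.7, 1.9]
opening: 0.005
grasp_force: 1.7
```

Run:
```python
from h import *
todo([.481,.3095])
p,d=snap('side','s7'); C=cloud('side',d)
# hatch points in box frame near side edge
c=np.array([.5203,.318]);R=np.array([[np.cos(YAW),-np.sin(YAW)],[np.sin(YAW),np.cos(YAW)]])
q=C.reshape(-1,3).copy(); q[:,:2]=(q[:,:2]-c)@R
for z in np.arange(.085,.175,.01):
    m=(abs(q[:,2]-z)<.005)&(q[:,1]>-.041)&(q[:,1]<.035)&(q[:,0]>.02)&(q[:,0]<.08)
    if m.sum(): print(round(z,3),m.sum(),np.percentile(q[m,0],[10,50,90]).round(4))
```

```text
t 12.5333 pos [0.5606 0.2981 0.1225] boxdx(tool y) -0.0759 boxdy(tool x) 0.0264 turn about tool z -0.0019 F [-2.37 -0.67  1.92]
0.085 36 [0.0378 0.0412 0.0432]
0.095 50 [0.0356 0.0423 0.0448]
0.105 47 [0.0379 0.0443 0.0463]
0.115 48 [0.0403 0.0462 0.048 ]
0.125 32 [0.0411 0.047  0.0503]
0.135 23 [0.0389 0.0479 0.0531]
0.145 42 [0.0252 0.0365 0.0525]
0.155 52 [0.025  0.0357 0.0549]
0.165 38 [0.0239 0.0362 0.0562]
```

The near-edge slope gives θ ≈ 1.73 rad, and contact force is rising, so the hatch is at the stop. I withdraw.

Call:
send_rows([
  [255,0,-0.005,0,0],
  [255,0,-0.01,0,0],
  [255,0,-0.02,0,0],
  [255,0,-0.03,0,0],
  [255,0,-0.03,0,0],
  [255,0,-0.03,-0.02,0],
  [255,0,0,-0.04,0],
  [255,0,0,-0.04,0],
  [255,0,0,0,0],
  [255,0,0,0,0],
  [255,0,0,0,0],
  [255,0,0,0,0],
])

```text
time_s: 13.58
position: [0.4386, 0.2744, 0.2217]
tcp_rot: [[-0.189, 0.982, -0.002], [0.982, 0.189, -0.001], [-0.0, -0.002, -1.0]]
force: [0.4, -0.1, -0.5]
opening: 0.005
grasp_force: 0.0
```

Run:
```python
from h import *
p,d=snap('side','s8'); C=cloud('side',d); todo([.481,.3095])
cv2.imwrite('pics/s8c.png',cv2.resize(p[50:200,140:340],None,fx=4,fy=4,interpolation=cv2.INTER_CUBIC))
c=np.array([.5203,.318]);R=np.array([[np.cos(YAW),-np.sin(YAW)],[np.sin(YAW),np.cos(YAW)]])
q=C.reshape(-1,3).copy(); q[:,:2]=(q[:,:2]-c)@R
for z in (.09,.11,.13,.15,.165):
    m=(abs(q[:,2]-z)<.005)&(abs(q[:,1])<.041)&(q[:,0]>.02)&(q[:,0]<.08); print(z,np.percentile(q[m,0],[10,50,90]).round(4))
```

```text
t 13.6333 pos [0.4384 0.2744 0.2214] boxdx(tool y) 0.0485 boxdy(tool x) 0.0264 turn about tool z -0.0022 F [ 0.65 -0.1  -0.6 ]
0.09 [0.0364 0.041  0.0436]
0.11 [0.0397 0.045  0.0476]
0.13 [0.0429 0.0481 0.0503]
0.15 [0.0293 0.0468 0.0544]
0.165 [0.0539 0.0559 0.0572]
```

View pics/s8c.png

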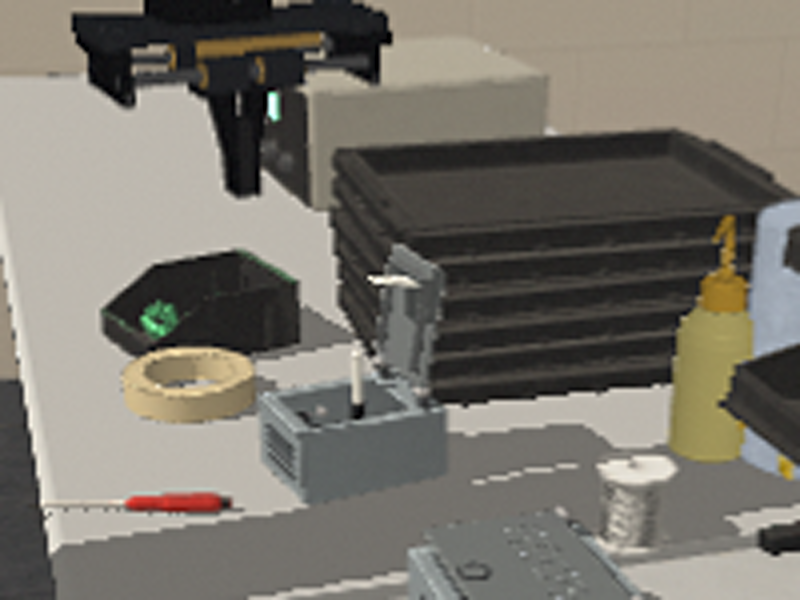

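The hatch stands fully open, leaning back past upright at (415,320) at about 1.75 rad. The finger is clear at (242,190), and the battery box, reel and screwdriver are undisturbed.

```bash
python3 -c "
from rig import *
print(hand_in())"
```

```text
the job is handed in; nothing more can be done
None
```

I opened the fuse box and handed the job in at about 14 s. One press released the latch, the hatch popped ajar untouched, and I pushed it to about 1.73 rad by depth; the last picture shows the battery box shut and the arm clear, but `hand_in()` returned no verdict.

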